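# Beam dump through the housing hatch

## Task

Put the black beam dump into the blue beam housing so that it stands upright on the yellow outline on the housing's floor, its nose under the amber roof. The hatch is shorter than the dump, so tip the dump nose-down to get it through, then right it inside; set it down rather than letting it drop, let go, and leave the mirror, the cell and the driver where they are.

Things in the scene. Friction and masses are not known exactly. Their poses are not given: they have to be found in the camera images.
- housing: Blue box fixed to the table, outside 202 long (x) x 104 wide (y) x 105 high. Origin: centre of its underside, on the table; z up, turned about z. Walls 6 thick; floor surface 5 above the origin. Inside 190 x 92. A rigid amber see-through roof (underside 100, top 105 above the table) covers it from the -x wall to x = +10, edge marked by a yellow strip; the rest, x = +10 to +95, is the open hatch.
- hatch (a point): Centre of the open hatch (85 along the housing's x, 92 along its y) at the height of the wall tops, 105 above the table. Axes as the housing's.
- housing_mark (a point): Centre of the yellow outline (108 x 44) on the housing's floor surface: 20 along the housing's +x from its origin, 5 above the table. The standing dump's underside centre belongs here, with the dump's x along the housing's x (nose towards the housing's -x wall, under the roof). Axes as the housing's.
- dump: Loose L-shaped beam dump, about 0.22 kg (varies), standing upright on the table. Origin: centre of the underside of its black block, 100 (x) x 36 (y) x 25 high; x = -50 is the nose (brass disc), x = +50 the heel. At x = +36 a steel stem, 16 (x) x 12 (y), rises to a red grip tab 28 (x) x 16 (y), z = 128 to 178. Tilted nose-down about y by 35 to 45 degrees it passes the hatch.
- dump_grip (a point): Centre of the dump's red grip tab: at x = +36, y = 0, z = 153 from the dump's origin. Grasp the tab across its y faces (16 wide). When the dump stands in the housing this point is 158 above the table, well above the roof. Axes as the dump's.
- dump_mid (a point): Centre of the dump's black block, 12.5 above the centre of its underside. Axes as the dump's.
- mirror_mid (a point): Loose bystander: round mirror in a black ring (54 across) on a steel post with a round foot 56 across, 109 high in all; this point lies 55 above its foot.
- cell_mid (a point): Loose bystander: upright aluminium cylinder 54 across, 45 high; its centre.
- driver_grip (a point): Loose bystander: driver with an orange handle, about 170 long, lying on the table; point on its handle.
There are look-alikes about, which are no part of the job. Leave any purple look-alike of the dump alone.

How it is judged (in metres and radians):
At the end, for the whole second after the job is handed in: The dump stands at rest and released on the housing's floor, upright within 4 degrees, its underside's centre within 15 mm along and 12 mm across of the yellow outline's centre, its length within 11 degrees of the housing's, nose under the amber roof (x of dump_mid in the frame of housing_mark between -0.015 and 0.015 m and y of dump_mid in the frame of housing_mark between -0.012 and 0.012 m and z of dump_mid in the frame of housing_mark between 0.009 and 0.016 m and angle between dump_mid's own z axis and vertical below 0.07 rad and angle between the x axis of dump_mid and the x axis of housing_mark, either way round below 0.2 rad and linear speed of dump below 0.01 m/s); the robot touches nothing.
It fails at once if the dump is dropped (falls freely, faster than 0.5 m/s, out of the fingers) (contact force between the fingers and dump below 0.05 N and linear speed of dump above 0.5 m/s).
It fails at once if the mirror, the cell or the driver is moved by more than 25 mm (distance of any of mirror_mid, cell_mid, driver_grip from where it was at the start of the episode above 0.025 m).
It also fails if it takes over 56 s, if anything falls off the work surface, if the arm or the gripper's body presses on something with over 40 N, if the wrist force passes 120 N, or if a joint passes its speed limit or range.

## Robot

A 6-joint arm with a two-finger parallel gripper is mounted at the origin on the work surface. World frame = base frame: x ahead of the robot, y to its left, z up, the work surface at z = 0. Lengths are in mm, angles in rad, forces in N, time in s.
With the tool pointing down it reaches from about 325 to 900 mm from the base axis. Payload 6.1 kg.
Tool frame: the origin (TCP) lies between the finger pads; the fingertips stand 14 mm ahead of it and the grasp point (between the pads) lies 5 mm behind it; z points along the fingers, x is the direction in which the jaws open and shut, and the axes are right-handed (so a half turn about z gives the same grasp; the last joint's range is limited). The gripper opens to 87 mm and grips with 3 to 60 N. Pads are 19 mm wide; open, the fingers measure 117 mm over their backs; the gripper's body (75 mm by 190 mm) begins 51 mm behind the grasp point.
Start: joints at [-1.342, 0.22, 1.526, -0, 1.395, -0.126], TCP at [217.119, -586.067, 236.538] pointing down, gripper open.
Joint ranges: [-2.98, 2.98], [-0.91, 2.08], [0.09, 2.57], [-1.24, 4.39], [0.2, 2.65], [-2.68, 2.68]. Speed limits (rad/s): [2.57, 2.57, 3.01, 3.14, 3.14, 3.14].

## Interface

Orientations are given as a unit quaternion [w, x, y, z].
In Python, from station import manip gives the robot as it stands.
- The arm moves only by the tool step_arm, never from a script. Its argument "moves" is one flat list of numbers, 7 for each row, row after row: the shift along the world's x, y, z in m, then the turn, a rotation vector about the world's x, y, z in degrees, then the finger opening in m, from 0 to 0.087. In form: [tx, ty, tz, wx, wy, wz, jaw, tx, ty, tz, wx, wy, wz, jaw, ...]. A call has 1 to 8 rows; each row is the pose to reach, as a shift and turn from the pose commanded when the call began; what a row does not reach only later rows make up. A row lasts 1/12 s, in which the tool goes at most 41.7 mm and 7.16 degrees, less where a joint would pass 70% of its speed; a pose out of reach is approached as far as the arm can. A call with a gripper value outside its range is refused whole. The fingers move at their own pace and stop on an object; "grip_force" is the grip in N (left out, the last holds). Time passes only in rows, so rows that repeat a pose let the fingers close. It gives the time, the measured TCP pose, the force and the opening at its end, in the units of the state.
- manip.observe(): the state, without advancing time (a new reading comes with each control period).
- manip.get_image(name): name is "scene" or "top"; returns a dict with "image" (384x512x3 uint8, blue, green, red), "mtx" (3x3 intrinsics, pixels), "R" (3x3) and "t" (3): a world point X has camera coordinates R X + t. Camera axes: x right, y down, z forward; pixel columns grow to the right and rows downward; lengths in mm; the calibration is good to about 2 mm. A picture is of the moment at which its call begins. There is no depth.
- manip.finish_job(): hands the job in, once; it reports no verdict.
The state is a dict: "clock": time; "qpos": joint angles; "joint_vel": joint speeds; "joint_torque": joint torques, N m; "tcp_pos": TCP position; "orientation": TCP orientation; "wrist_force": force on the tool from outside, world axes, zero at the start; "torque": the same for the moment, N m; "grip_width": finger opening in mm.
Only numpy, scipy, OpenCV 4.12 (cv2) and the standard library are available. Lean on these libraries where they do the work, as an engineer would, in place of code of your own. Each camera call takes 0.05 s, during which the arm holds its last target.

## Working session

There is one attempt and no reset: what is moved stays moved. The work goes in short steps, Python scripts to look and compute and a tool call to move; the robot and the scene stay as the last step left them, time stands still between calls to the robot, and variables do not carry over. Pictures are saved under pics/ and viewed, and the job is handed in when it is done.

Besides the shell and the picture viewer there is one more tool, called after "Request:" as name(argument=value, ...) on one line, values as JSON. step_arm: Moves the arm, as the interface text tells. Its arguments: {"type":"object","properties":{"moves":{"type":"array","items":{"type":"number"}},"grip_force":{"type":"number"}},"required":["moves"]}

```bash
ls; mkdir -p pics
python3 - <<'E'
from station import manip
import cv2
print(manip.observe())
for n in ["scene","top"]:
    r=manip.get_image(n); cv2.imwrite(f"pics/{n}0.png",r["image"]); print(n,r["mtx"],r["R"],r["t"])
E
```

```text
pics
{'clock': 0.0, 'qpos': array([-1.34211347e+00,  2.21229803e-01,  1.52763642e+00, -3.01509660e-05,
        1.39469415e+00, -1.26087303e-01]), 'joint_vel': array([ 0.00025083, -0.00071781, -0.00088786, -0.00110563, -0.00132138,
        0.00083244]), 'joint_torque': array([-1.16463969e-03, -4.94616008e+01, -3.87376142e+01,  6.98624505e-02,
        5.70129929e-02, -1.34228458e-04]), 'tcp_pos': array([ 216.96543777, -585.48602304,  235.42156109]), 'orientation': array([-6.48088047e-04,  8.20785760e-01, -5.71235301e-01, -7.40390639e-04]), 'wrist_force': array([-0.20487132, -0.6067331 , -2.12559708]), 'torque': array([0.00460791, 0.00581086, 0.00276313]), 'grip_width': 87.13502803691382}
scene [[460.504971     0.         251.27915195]
 [  0.         460.504971   192.06457641]
 [  0.           0.           1.        ]] [[-0.47780519  0.8784276  -0.00819483]
 [ 0.53429752  0.28319167 -0.79644751]
 [-0.69730077 -0.38492523 -0.60465213]] [ 337.82287438 -232.07960614 1637.32062169]
top [[438.480531     0.         259.11677992]
 [  0.         438.480531   193.31646911]
 [  0.           0.           1.        ]] [[ 0.02651765 -0.99953408  0.01511436]
 [-0.99766493 -0.02741399 -0.0625552 ]
 [ 0.0629404  -0.01342025 -0.99792705]] [ -74.00556438  640.67704223 1003.83364892]
```

View pics/scene0.png

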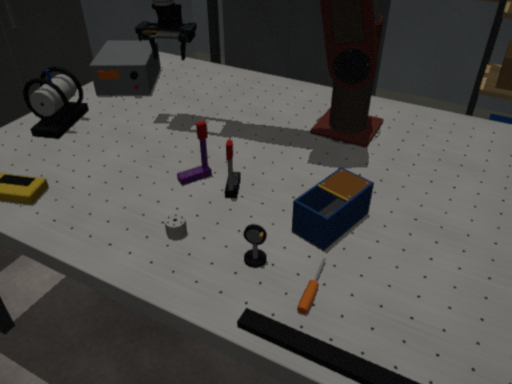

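View pics/top0.png

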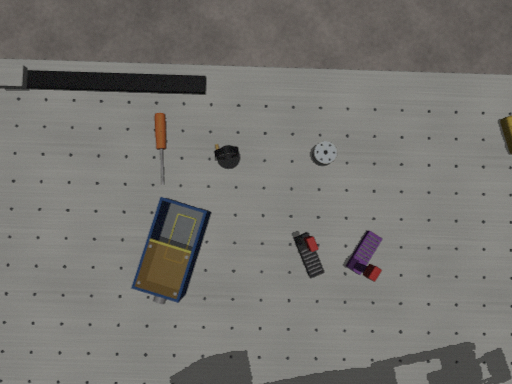

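Run:
```python
import cv2,numpy as np
t=cv2.imread("pics/top0.png"); s=cv2.imread("pics/scene0.png")
a=cv2.resize(t[215:295,270:390],None,fx=6,fy=6,interpolation=cv2.INTER_CUBIC)
cv2.imwrite("pics/zt_dump.png",a)
a=cv2.resize(t[190:310,120:225],None,fx=5,fy=5,interpolation=cv2.INTER_CUBIC)
cv2.imwrite("pics/zt_house.png",a)
a=cv2.resize(s[110:215,165:265],None,fx=5.5,fy=5.5,interpolation=cv2.INTER_CUBIC)
cv2.imwrite("pics/zs_dump.png",a)
a=cv2.resize(s[165:250,285:385],None,fx=6,fy=6,interpolation=cv2.INTER_CUBIC)
cv2.imwrite("pics/zs_house.png",a)
```

```text
(no output)
```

View pics/zt_dump.png

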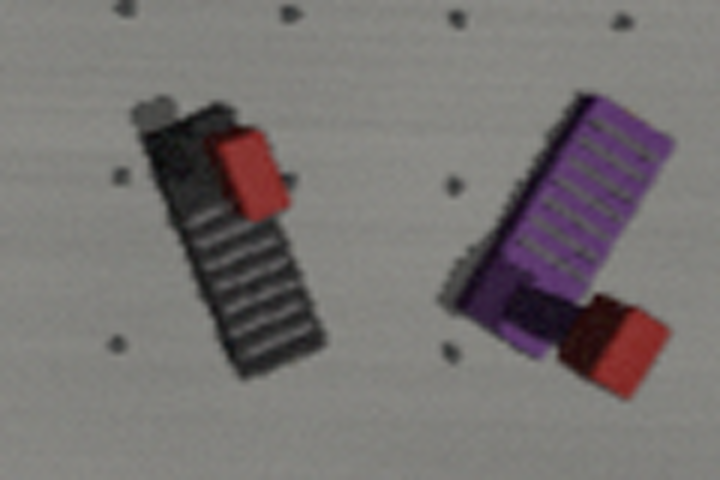

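View pics/zt_house.png

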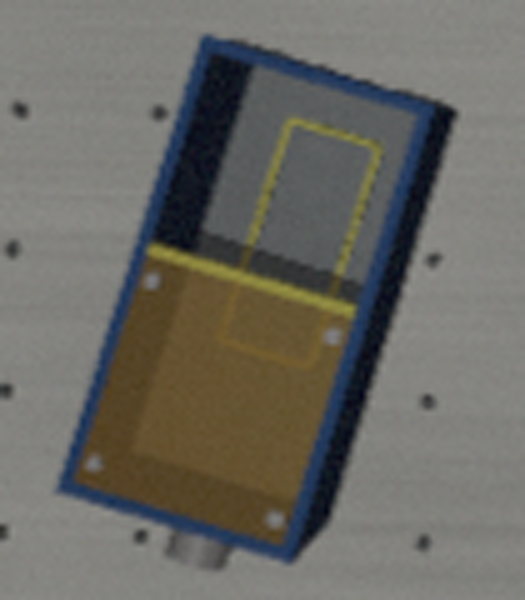

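View pics/zs_dump.png

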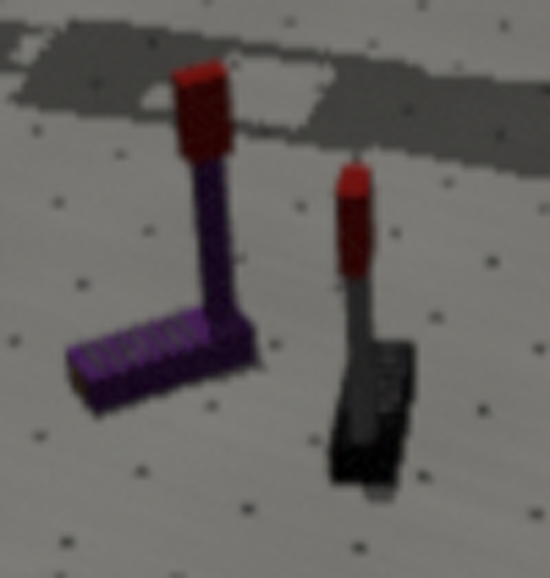

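View pics/zs_house.png

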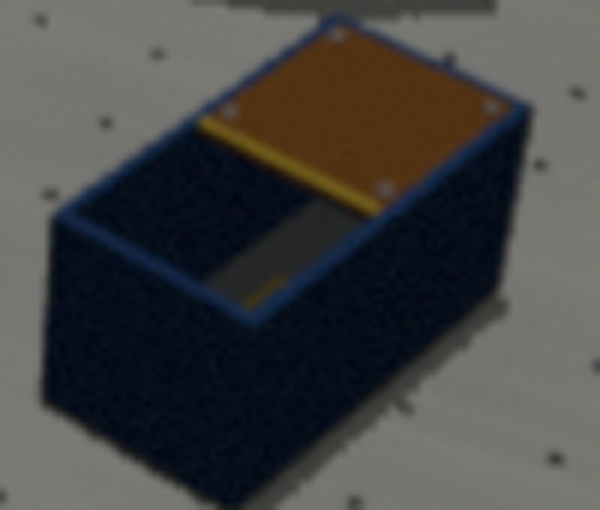

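```bash
cat > h.py <<'E'
import cv2,numpy as np
from scipy.optimize import least_squares
K={"top":np.array([[438.480531,0,259.11677992],[0,438.480531,193.31646911],[0,0,1]]),
"scene":np.array([[460.504971,0,251.27915195],[0,460.504971,192.06457641],[0,0,1]])}
R={"top":np.array([[0.02651765,-0.99953408,0.01511436],[-0.99766493,-0.02741399,-0.0625552],[0.0629404,-0.01342025,-0.99792705]]),
"scene":np.array([[-0.47780519,0.8784276,-0.00819483],[0.53429752,0.28319167,-0.79644751],[-0.69730077,-0.38492523,-0.60465213]])}
T={"top":np.array([-74.00556438,640.67704223,1003.83364892]),"scene":np.array([337.82287438,-232.07960614,1637.32062169])}
def proj(c,X):
    p=(R[c]@np.atleast_2d(X).T).T+T[c]; p=p@K[c].T
    return p[:,:2]/p[:,2:]
def zoom2px(pts,off,s): return np.array([[off[0]+(x+.5)/s-.5,off[1]+(y+.5)/s-.5] for x,y in pts])
def Rz(a): c,s=np.cos(a),np.sin(a); return np.array([[c,-s,0],[s,c,0],[0,0,1]])
def place(pose,X): return np.atleast_2d(X)@Rz(pose[2]).T+np.array([pose[0],pose[1],0])
def fit(obs,p0):
    f=lambda p: np.concatenate([(proj(c,place(p,X))-u).ravel() for c,X,u in obs])
    r=least_squares(f,p0,x_scale=[100,100,1],loss='soft_l1'); return r.x,f(r.x).reshape(-1,2)
def box(cx,cy,z0,z1,lx,ly):
    return np.array([[cx+sx*lx/2,cy+sy*ly/2,z] for z in(z0,z1) for sx,sy in((1,1),(1,-1),(-1,-1),(-1,1))])
EDG=[(0,1),(1,2),(2,3),(3,0),(4,5),(5,6),(6,7),(7,4),(0,4),(1,5),(2,6),(3,7)]
def draw(img,c,P,off,s,col):
    q=proj(c,P); q=(q-np.array(off)+.5)*s-.5
    for a,b in EDG: cv2.line(img,tuple(int(v) for v in q[a]),tuple(int(v) for v in q[b]),col,1,cv2.LINE_AA)
DB=[box(0,0,0,25,100,36),box(36,0,25,128,16,12),box(36,0,128,178,28,16)]
HB=[box(0,0,0,105,202,104),box(0,0,5,105,190,92),box(20,0,5,5,108,44)]
E
cat > f1.py <<'E'
from h import *
hr=[[101,52,105],[101,-52,105],[-101,-52,105],[-101,52,105]]
ol=[[74,22,5],[74,-22,5],[-34,-22,5],[-34,22,5]]
o=[("top",np.array(hr),zoom2px([(205,38),(437,105),(292,560),(60,490)],(120,190),5)),
("top",np.array(ol),zoom2px([(290,120),(382,148),(310,367),(220,340)],(120,190),5)),
("scene",np.array(hr),zoom2px([(255,325),(55,215),(338,15),(530,108)],(285,165),6))]
h,r=fit(o,[500,200,-.2]); print(h,np.degrees(h[2]));print(r.round(1))
d=[("top",np.array([[50,18,25],[-50,-18,25],[-50,18,25]]),zoom2px([(148,133),(325,342),(245,378)],(270,215),6)),
("top",np.array([[50-0,0,178],[22,-8,178],[22,8,178]])[1:],zoom2px([(290,205),(258,220)],(270,215),6)),
("scene",np.array([[50,18,0],[50,-18,0],[36,0,128]]),zoom2px([(392,485),(332,480),(355,275)],(165,110),5.5))]
p,r=fit(d,[500,-120,0.4]); print(p,np.degrees(p[2]));print(r.round(1))
np.save("h.npy",h);np.save("d.npy",p)
for n,c,off,s,B,q in [("zt_dump","top",(270,215),6,DB,p),("zs_dump","scene",(165,110),5.5,DB,p),("zt_house","top",(120,190),5,HB,h),("zs_house","scene",(285,165),6,HB,h)]:
    im=cv2.imread(f"pics/{n}.png")
    for b in B: draw(im,c,place(q,b),off,s,(0,255,0))
    cv2.imwrite(f"pics/{n}_o.png",im)
a=[cv2.imread(f"pics/{n}_o.png") for n in("zt_dump","zs_dump","zt_house","zs_house")]
a=[cv2.resize(x,(400,300*1)) if 0 else x for x in a]
def pad(x): 
    z=np.zeros((600,720,3),np.uint8); z[:x.shape[0],:x.shape[1]]=x; return z
E
python3 f1.py
```

```text
[ 5.13560818e+02  1.32535784e+02 -2.69943454e-01] -15.466620623692272
[[-0.5 -0.8]
 [-0.4  0. ]
 [-0.2  0.8]
 [-0.9  0.4]
 [ 0.  -0.2]
 [-0.5 -0.4]
 [-0.   0. ]
 [ 0.  -0.1]
 [-1.  -0.1]
 [-1.8 -0.7]
 [-1.  -0.7]
 [ 0.1 -0.8]]
[ 5.03821580e+02 -1.75566298e+02  4.09049955e-01] 23.43683600746241
[[-0.6  0.5]
 [ 0.7  0.2]
 [-0.4  0.1]
 [ 0.6 -0.3]
 [-1.6  0.3]
 [ 0.1  0.7]
 [-1.5  1. ]
 [-0.5 -1.8]]
```

View pics/zt_dump_o.png

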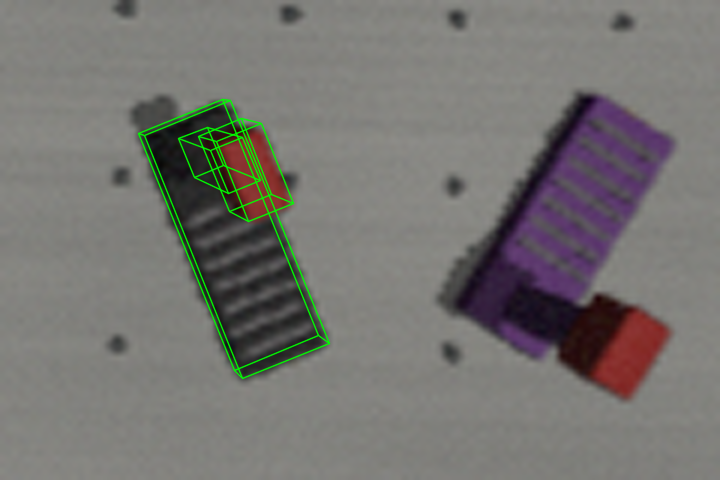

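View pics/zs_dump_o.png

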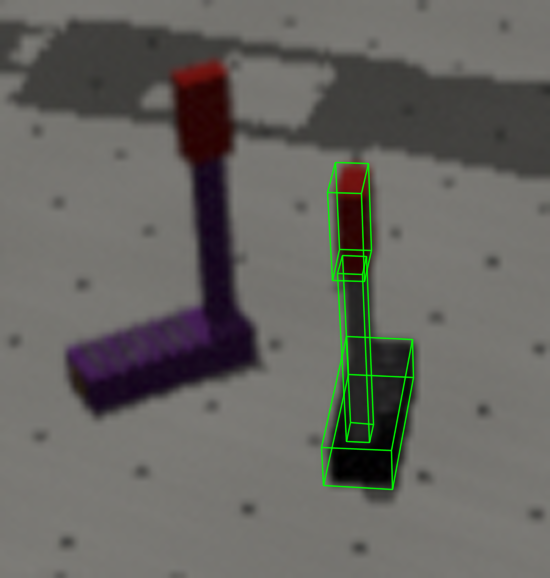

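View pics/zt_house_o.png

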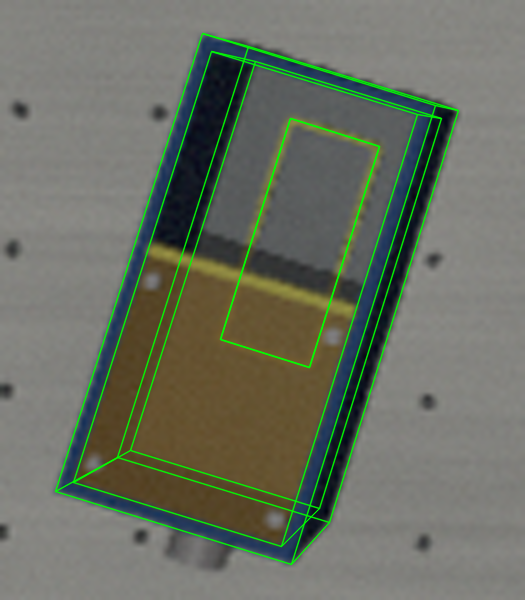

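View pics/zs_house_o.png

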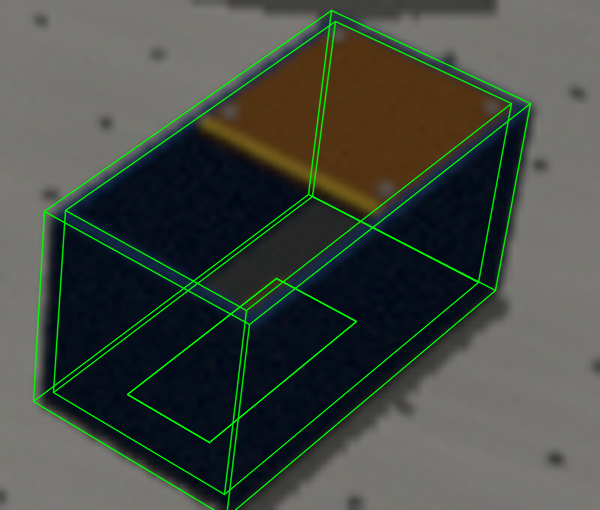

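```bash
cat > wr.py <<'E'
import numpy as np
from scipy.spatial.transform import Rotation as Ro
obs=Ro.from_quat([0.820785760,-0.571235301,-0.00074,-0.000648])
q=[-1.34211,.22123,1.52764,0,1.39469,-.12609]
# R=Rz(q1)Ry(q2+q3)Rz(q4)Ry(q5)Rz(q6+c)
def f(q,c): return Ro.from_euler('ZYZYZ',[q[0],q[1]+q[2],q[3],q[4],q[5]+c])
rel=f(q,0).inv()*obs; print("offset about z",rel.as_rotvec(degrees=True))
c=rel.as_rotvec()[2]
def wrist(Rt,q1,phi):
    M=Ro.from_euler('ZY',[q1,phi]).inv()*Rt
    a=M.as_euler('ZYZ'); out=[]
    for s in (0,1):
        b=a.copy()
        if s: b=np.array([a[0]+np.pi,-a[1],a[2]+np.pi])
        b[2]-=c; b=(b+np.pi)%(2*np.pi)-np.pi; out.append(b.round(2))
    return out
def tool(yaw,tilt,flip): # dump frame yaw, nose-down tilt; tool z=-dump z, tool x= -dump y (flip 0)
    D=Ro.from_euler('ZY',[yaw,-tilt])
    x=np.array([0,-1,0])*(1 if not flip else -1); z=np.array([0,0,-1]); y=np.cross(z,x)
    return D*Ro.from_matrix(np.column_stack([x,y,z]))
if __name__=="__main__":
  for fl in (0,1):
    for nm,yaw,q1s in(("pick",.409,(-.29,)),("house",-.27,(.2,.3))):
      for t in (0,20,40):
        for q1 in q1s:
          for phi in (1.5,1.9): print(fl,nm,t,q1,phi,wrist(tool(yaw,np.radians(t),fl),q1,phi)[0])
E
python3 wr.py
```

```text
Traceback (most recent call last):
  File "wr.py", line 7, in <module>
    rel=f(q,0).inv()*obs; print("offset about z",rel.as_rotvec(degrees=True))
        ~^^^^^
  File "wr.py", line 6, in f
    def f(q,c): return Ro.from_euler('ZYZYZ',[q[0],q[1]+q[2],q[3],q[4],q[5]+c])
                       ~~~~~~~~~~~~~^^^^^^^^^^^^^^^^^^^^^^^^^^^^^^^^^^^^^^^^^^^
  File "scipy/spatial/transform/_rotation.pyx", line 1413, in scipy.spatial.transform._rotation.Rotation.from_euler
ValueError: Expected axis specification to be a non-empty string of upto 3 characters, got ZYZYZ
```

```bash
sed -i "s/def f(q,c).*/def f(q,c): return Ro.from_euler('ZYZ',[q[0],q[1]+q[2],q[3]])*Ro.from_euler('YZ',[q[4],q[5]+c])/" wr.py; python3 wr.py
```

```text
offset about z [-3.02123476e-04  2.61845880e-03 -1.79999949e+02]
0 pick 0 -0.29 1.5 [0.   1.64 0.87]
0 pick 0 -0.29 1.9 [0.   1.24 0.87]
0 pick 20 -0.29 1.5 [0.23 1.37 0.86]
0 pick 20 -0.29 1.9 [0.27 0.99 0.75]
0 pick 40 -0.29 1.5 [0.48 1.12 0.78]
0 pick 40 -0.29 1.9 [0.63 0.78 0.52]
0 house 0 0.2 1.5 [0.   1.64 2.04]
0 house 0 0.2 1.9 [0.   1.24 2.04]
0 house 0 0.3 1.5 [0.   1.64 2.14]
0 house 0 0.3 1.9 [0.   1.24 2.14]
0 house 20 0.2 1.5 [-0.16  1.33  2.05]
0 house 20 0.2 1.9 [-0.19  0.94  2.13]
0 house 20 0.3 1.5 [-0.19  1.35  2.16]
0 house 20 0.3 1.9 [-0.23  0.96  2.25]
0 house 40 0.2 1.5 [-0.35  1.03  2.13]
0 house 40 0.2 1.9 [-0.49  0.66  2.34]
0 house 40 0.3 1.5 [-0.41  1.06  2.23]
0 house 40 0.3 1.9 [-0.56  0.71  2.47]
1 pick 0 -0.29 1.5 [ 0.    1.64 -2.27]
1 pick 0 -0.29 1.9 [ 0.    1.24 -2.27]
1 pick 20 -0.29 1.5 [ 0.23  1.37 -2.28]
1 pick 20 -0.29 1.9 [ 0.27  0.99 -2.39]
1 pick 40 -0.29 1.5 [ 0.48  1.12 -2.37]
1 pick 40 -0.29 1.9 [ 0.63  0.78 -2.62]
1 house 0 0.2 1.5 [ 0.    1.64 -1.1 ]
1 house 0 0.2 1.9 [ 0.    1.24 -1.1 ]
1 house 0 0.3 1.5 [ 0.    1.64 -1.  ]
1 house 0 0.3 1.9 [ 0.    1.24 -1.  ]
1 house 20 0.2 1.5 [-0.16  1.33 -1.09]
1 house 20 0.2 1.9 [-0.19  0.94 -1.01]
1 house 20 0.3 1.5 [-0.19  1.35 -0.99]
1 house 20 0.3 1.9 [-0.23  0.96 -0.9 ]
1 house 40 0.2 1.5 [-0.35  1.03 -1.01]
1 house 40 0.2 1.9 [-0.49  0.66 -0.8 ]
1 house 40 0.3 1.5 [-0.41  1.06 -0.91]
1 house 40 0.3 1.9 [-0.56  0.71 -0.67]
```

```bash
cat > plan.py <<'E'
import numpy as np, itertools
from scipy.sparse import coo_matrix
from scipy.sparse.csgraph import dijkstra
def rectpts(x0,x1,z0,z1,s=2.):
    a=np.arange(x0,x1+.1,s);b=np.arange(z0,z1+.1,s)
    return np.vstack([np.c_[a,a*0+z0],np.c_[a,a*0+z1],np.c_[b*0+x0,b],np.c_[b*0+x1,b]])
P=np.vstack([rectpts(-50,50,0,25),rectpts(28,44,25,128),rectpts(22,50,128,178),rectpts(-59,131,204,300,8)])
obs=[(-101,10,100,105),(95,101,0,105),(-101,-95,0,105)]
def clear(x,z,th):
    t=np.radians(th); c,s=np.cos(t),np.sin(t)  # nose-down th: x'=x c - z s ; z'=x s + z c
    X=P[:,0]*c-P[:,1]*s+x; Z=P[:,0]*s+P[:,1]*c+z
    d=1e9
    for a,b,e,f in obs:
        dx=np.maximum(np.maximum(a-X,X-b),0);dz=np.maximum(np.maximum(e-Z,Z-f),0)
        d=min(d,np.hypot(dx,dz).min())
    return d, (Z-5).min()
xs=np.arange(-30,121,3.); zs=np.arange(5,206,3.); ts=np.arange(0,51,2.5)
S=(len(xs),len(zs),len(ts)); C=np.zeros(S)
for i,j,k in itertools.product(*map(range,S)):
    d,f=clear(xs[i],zs[j],ts[k]); C[i,j,k]=min(d,f+8,20) if f>=-.01 else -1
idx=np.arange(C.size).reshape(S); r=[];cc=[];w=[]
cost=np.where(C>2,1+(20/np.maximum(C,1))**2,np.inf)
for o in itertools.product((-1,0,1),repeat=3):
    if o==(0,0,0): continue
    sl=tuple(slice(max(0,-v),n-max(0,v)) for v,n in zip(o,S)); sm=tuple(slice(max(0,v),n-max(0,-v)) for v,n in zip(o,S))
    W=(cost[sl]+cost[sm])*np.sqrt(sum(v*v for v in o)); ok=np.isfinite(W)
    r.append(idx[sl][ok]);cc.append(idx[sm][ok]);w.append(W[ok])
G=coo_matrix((np.concatenate(w),(np.concatenate(r),np.concatenate(cc))),shape=(C.size,)*2).tocsr()
g=idx[np.argmin(abs(xs-20)),0,0]; st=idx[np.argmin(abs(xs-50)),-1,0]
D,pr=dijkstra(G,indices=g,return_predecessors=True)
print(D[st],C.ravel()[g],xs[np.argmin(abs(xs-20))])
n=st
while n!=-9999 and n>=0:
    i,j,k=np.unravel_index(n,S);x,z,th=xs[i],zs[j],ts[k]
    t=np.radians(th); gx=36*np.cos(t)-153*np.sin(t)+x; gz=36*np.sin(t)+153*np.cos(t)+z
    print(f"x{x:.0f} z{z:.0f} th{th:.1f} grip({gx:.0f},{gz:.0f}) clr {C[i,j,k]:.1f}"); n=pr[n]
E
python3 plan.py
python3 - <<'E'
from h import *
# purple tab top corner/center in both views -> triangulate
def ray(c,u):
    d=R[c].T@np.linalg.inv(K[c])@np.array([u[0],u[1],1]); return -R[c].T@T[c],d
def tri(pts):
    A=np.zeros((3,3));b=np.zeros(3)
    for c,u in pts:
        o,d=ray(c,u);d/=np.linalg.norm(d);M=np.eye(3)-np.outer(d,d);A+=M;b+=M@o
    return np.linalg.solve(A,b)
print(tri([("top",(270+632/6,215+350/6)),("scene",(165+200/5.5+1,110+70/5.5))]))
for n,u,z in(("mirror",(229,157),60),("cell",(324,153),45),("driver",(160,130),15)):
    o,d=ray("top",u);print(n,o+d*(z-o[2])/d[2])
E
```

```text
398.8984630827234 8.0 21.0
x51 z203 th0.0 grip(87,356) clr 20.0
x54 z200 th2.5 grip(83,354) clr 20.0
x57 z197 th5.0 grip(80,353) clr 20.0
x60 z194 th7.5 grip(76,350) clr 20.0
x63 z191 th10.0 grip(72,348) clr 20.0
x66 z188 th12.5 grip(68,345) clr 20.0
x69 z185 th15.0 grip(64,342) clr 20.0
x72 z182 th17.5 grip(60,339) clr 20.0
x75 z179 th20.0 grip(56,335) clr 20.0
x78 z176 th22.5 grip(53,331) clr 20.0
x81 z173 th25.0 grip(49,327) clr 20.0
x81 z170 th27.5 grip(42,322) clr 20.0
x81 z167 th30.0 grip(36,318) clr 20.0
x81 z164 th32.5 grip(29,312) clr 20.0
x81 z161 th35.0 grip(23,307) clr 20.0
x81 z158 th37.5 grip(16,301) clr 20.0
x81 z155 th40.0 grip(10,295) clr 20.0
x81 z152 th42.5 grip(4,289) clr 20.0
x81 z149 th45.0 grip(-2,283) clr 20.0
x81 z146 th47.5 grip(-7,276) clr 20.0
x81 z143 th50.0 grip(-13,269) clr 20.0
x81 z140 th50.0 grip(-13,266) clr 20.0
x81 z137 th50.0 grip(-13,263) clr 20.0
x81 z134 th50.0 grip(-13,260) clr 20.0
x81 z131 th50.0 grip(-13,257) clr 20.0
x81 z128 th50.0 grip(-13,254) clr 19.7
x81 z125 th50.0 grip(-13,251) clr 19.7
x81 z122 th50.0 grip(-13,248) clr 19.7
x81 z1
[... 942 characters left out ...]
r 19.7
x27 z44 th22.5 grip(2,199) clr 20.0
x27 z41 th20.0 grip(8,197) clr 20.0
x24 z38 th17.5 grip(12,195) clr 20.0
x21 z35 th15.0 grip(16,192) clr 20.0
x21 z32 th12.5 grip(23,189) clr 20.0
x21 z29 th10.0 grip(30,186) clr 20.0
x21 z26 th7.5 grip(37,182) clr 20.0
x21 z23 th5.0 grip(44,179) clr 20.0
x21 z20 th2.5 grip(50,174) clr 20.0
x21 z17 th0.0 grip(57,170) clr 20.0
x21 z14 th0.0 grip(57,167) clr 17.0
x21 z11 th0.0 grip(57,164) clr 14.0
x21 z8 th0.0 grip(57,161) clr 11.0
x21 z5 th0.0 grip(57,158) clr 8.0
[ 479.74791622 -283.80959885  176.91312037]
mirror [720.14359232  13.93986868  60.        ]
cell [ 737.84051286 -203.02440542   45.        ]
driver [786.18964183 181.31789088  15.        ]
```

Request:
step_arm(moves=[0.02,0.0266,0.01,0,0,1,0.06,0.044,0.0585,0.02,0,0,2,0.06,0.068,0.0904,0.024,0,0,3.1,0.06,0.092,0.1223,0.024,0,0,3.1,0.06,0.116,0.1542,0.024,0,0,3.1,0.06,0.14,0.1861,0.024,0,0,3.1,0.06,0.164,0.218,0.024,0,0,3.1,0.06,0.188,0.25,0.024,0,0,3.1,0.06], grip_force=55)

```text
clock: 0.77
tcp_pos: [405.7, -334.2, 260.2]
orientation: [-0.0, 0.836, -0.549, -0.0]
wrist_force: [1.5, -1.1, -0.0]
grip_width: 60.3
```

Request:
step_arm(moves=[0.023,0.0305,0,0,0,0,0.06,0.046,0.061,0,0,0,0,0.06,0.069,0.0915,0,0,0,0,0.06,0.092,0.122,0,0,0,0,0.06,0.112,0.149,0,0,0,0,0.06,0.1317,0.1749,0,0,0,0,0.06,0.1317,0.1749,0,0,0,0,0.06,0.1317,0.1749,0,0,0,0,0.06])

```text
clock: 1.43
tcp_pos: [537.1, -159.6, 259.9]
orientation: [0.0, 0.837, -0.547, -0.001]
wrist_force: [0.3, -0.0, 0.0]
grip_width: 60.1
```

Run:
```python
from station import manip
from h import *
s=manip.observe(); print(s["tcp_pos"],s["qpos"],s["orientation"],s["wrist_force"])
im=manip.get_image("top")["image"]; cv2.imwrite("pics/t1.png",cv2.resize(im[170:300,240:400],None,fx=5,fy=4.5))
im=manip.get_image("scene")["image"]; cv2.imwrite("pics/s1.png",cv2.resize(im[50:215,165:300],None,fx=4,fy=3.6))
```

```text
[ 537.14804453 -159.62541103  259.90687685] [-4.29460652e-01  5.22385812e-02  1.66839105e+00 -2.21303965e-04
  1.42217544e+00  7.29028380e-01] [ 1.98658076e-04  8.36885281e-01 -5.47377975e-01 -5.83091859e-04] [ 0.29146807 -0.0102344   0.02593094]
```

View pics/s1.png

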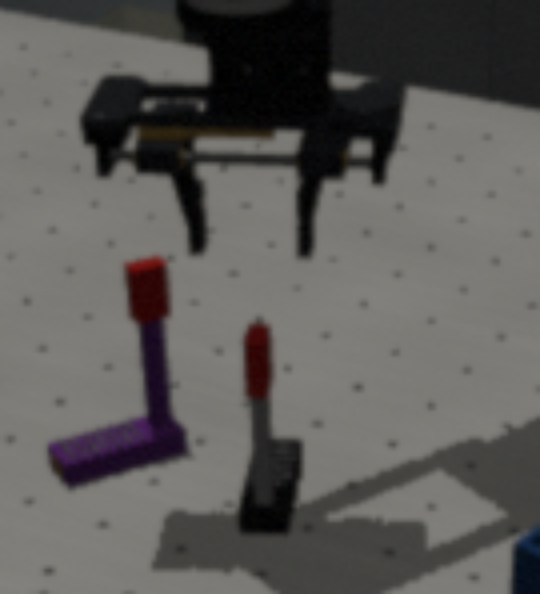

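Request:
step_arm(moves=[0,-0.0008,-0.025,0,0,0,0.06,0,-0.0008,-0.055,0,0,0,0.06,0,-0.0008,-0.085,0,0,0,0.06,0,-0.0008,-0.105,0,0,0,0.06,0,-0.0008,-0.1125,0,0,0,0.06,0,-0.0008,-0.1125,0,0,0,0.06,0,-0.0008,-0.1125,0,0,0,0.03,0,-0.0008,-0.1125,0,0,0,0.03])

```text
clock: 2.2
tcp_pos: [537.8, -163.1, 150.1]
orientation: [-0.0, 0.836, -0.549, 0.002]
wrist_force: [-0.1, 1.0, 0.6]
grip_width: 52.9
```

Run:
```python
from station import manip
from h import *
s=manip.observe(); print(s["tcp_pos"],s["grip_width"],s["orientation"],s["wrist_force"])
im=manip.get_image("top")["image"]; a=cv2.resize(im[190:290,260:360],None,fx=4,fy=4)
im=manip.get_image("scene")["image"]; b=cv2.resize(im[100:200,185:285],None,fx=4,fy=4)
cv2.imwrite("pics/p2.png",np.hstack([a,b]))
```

```text
[ 537.80421986 -163.0711682   150.07759936] 52.886189931322235 [-2.05648371e-04  8.35704704e-01 -5.49176836e-01  1.55191487e-03] [-0.13614989  1.00092162  0.60557377]
```

View pics/p2.png

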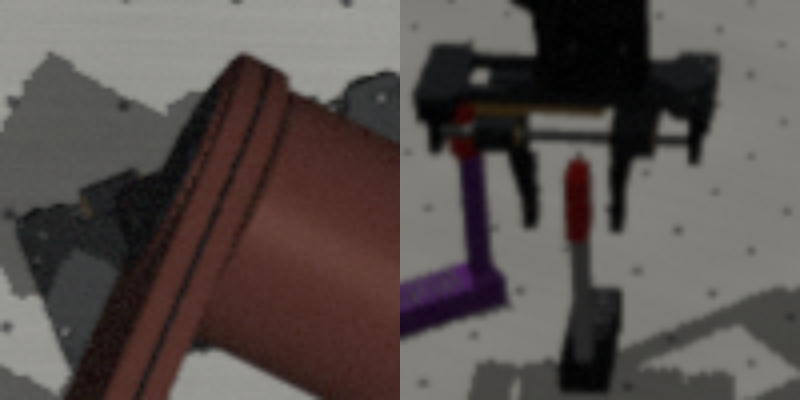

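Request:
step_arm(moves=[0,0,0,0,0,0,0.03,0,0,0,0,0,0,0.02,0,0,0,0,0,0,0.012,0,0,0,0,0,0,0.008,0,0,0,0,0,0,0.005,0,0,0,0,0,0,0.005,0,0,0,0,0,0,0.005,0,0,0,0,0,0,0.005], grip_force=55)

```text
clock: 2.97
tcp_pos: [536.9, -161.9, 148.1]
orientation: [-0.0, 0.836, -0.549, 0.0]
wrist_force: [0.5, 0.3, 1.3]
grip_width: 16.0
```

Request:
step_arm(moves=[0,0,0.01,0,0,0,0.005,0,0,0.03,0,0,0,0.005,0,0,0.06,0,0,0,0.005,0,0,0.09,0,0,0,0.005,0,0,0.12,0,0,0,0.005,0,0,0.14,0,0,0,0.005,0,0,0.15,0,0,0,0.005,0,0,0.15,0,0,0,0.005])

```text
clock: 3.63
tcp_pos: [537.9, -162.5, 301.2]
orientation: [-0.0, 0.836, -0.549, 0.003]
wrist_force: [0.7, -0.2, -2.4]
grip_width: 15.5
```

```bash
cat > wp.py <<'E'
import numpy as np
from h import *
from scipy.spatial.transform import Rotation as Ro
H=np.load("h.npy")
def dump_world(x,y,z,th,yaw=0.):
    """dump origin in housing xy / table z, nose-down th deg -> grip world pos, dump rotation"""
    Rh=Ro.from_euler('z',H[2]); D=Rh*Ro.from_euler('ZY',[np.radians(yaw),-np.radians(th)])
    o=Rh.apply([x,y,0])+np.array([H[0],H[1],z]); return o,D
GR=np.array([36,0,153.]); TC=np.array([36,0,148.])
def tcp(*a):
    o,D=dump_world(*a); return o+D.apply(TC),D
def rows(start,wps):
    """start=(pos,D) commanded; print shift m + rotvec deg"""
    p0,D0=start
    for w in wps:
        p,D=tcp(*w); print(w,np.round((p-p0)/1000,4),np.round((D*D0.inv()).as_rotvec(degrees=True),2),"tcp",p.round(1))
E
python3 - <<'E'
from wp import *
from plan import clear
from station import manip
s=manip.observe(); print(s["tcp_pos"],s["grip_width"],s["wrist_force"],s["torque"],s["qpos"])
im=manip.get_image("top")["image"]; a=cv2.resize(im[170:290,240:360],None,fx=3.3,fy=3.3)
im=manip.get_image("scene")["image"]; b=cv2.resize(im[60:180,175:295],None,fx=3.3,fy=3.3)
cv2.imwrite("pics/p3.png",np.hstack([a,b]))
st=(np.array([536.8,-161.97,298.0]),Ro.from_euler('z',23.43,degrees=True))
rows(st,[(81,0,185,0),(81,0,185,42),(81,0,150,45)])
E
```

```text
398.8984630827234 8.0 21.0
x51 z203 th0.0 grip(87,356) clr 20.0
x54 z200 th2.5 grip(83,354) clr 20.0
x57 z197 th5.0 grip(80,353) clr 20.0
x60 z194 th7.5 grip(76,350) clr 20.0
x63 z191 th10.0 grip(72,348) clr 20.0
x66 z188 th12.5 grip(68,345) clr 20.0
x69 z185 th15.0 grip(64,342) clr 20.0
x72 z182 th17.5 grip(60,339) clr 20.0
x75 z179 th20.0 grip(56,335) clr 20.0
x78 z176 th22.5 grip(53,331) clr 20.0
x81 z173 th25.0 grip(49,327) clr 20.0
x81 z170 th27.5 grip(42,322) clr 20.0
x81 z167 th30.0 grip(36,318) clr 20.0
x81 z164 th32.5 grip(29,312) clr 20.0
x81 z161 th35.0 grip(23,307) clr 20.0
x81 z158 th37.5 grip(16,301) clr 20.0
x81 z155 th40.0 grip(10,295) clr 20.0
x81 z152 th42.5 grip(4,289) clr 20.0
x81 z149 th45.0 grip(-2,283) clr 20.0
x81 z146 th47.5 grip(-7,276) clr 20.0
x81 z143 th50.0 grip(-13,269) clr 20.0
x81 z140 th50.0 grip(-13,266) clr 20.0
x81 z137 th50.0 grip(-13,263) clr 20.0
x81 z134 th50.0 grip(-13,260) clr 20.0
x81 z131 th50.0 grip(-13,257) clr 20.0
x81 z128 th50.0 grip(-13,254) clr 19.7
x81 z125 th50.0 grip(-13,251) clr 19.7
x81 z122 th50.0 grip(-13,248) clr 19.7
x81 z1
[... 1254 characters left out ...]
 grip(50,174) clr 20.0
x21 z17 th0.0 grip(57,170) clr 20.0
x21 z14 th0.0 grip(57,167) clr 17.0
x21 z11 th0.0 grip(57,164) clr 14.0
x21 z8 th0.0 grip(57,161) clr 11.0
x21 z5 th0.0 grip(57,158) clr 8.0
[ 537.9246584  -162.49269518  301.24153742] 15.452153427021319 [ 0.68325374 -0.22088719 -2.4085379 ] [ 0.04372453 -0.06309287 -0.0170019 ] [-4.33677819e-01  3.01038538e-02  1.61444318e+00 -2.53779674e-05
  1.49196662e+00  7.28239884e-01]
(81, 0, 185, 0) [0.0895 0.2633 0.035 ] [  0.    0.  -38.9] tcp [626.3 101.3 333. ]
(81, 0, 185, 42) [-0.0148  0.2922  0.0211] [  2.97 -42.68 -37.11] tcp [522.  130.2 319.1]
(81, 0, 150, 45) [-0.0215  0.294  -0.0179] [  3.18 -45.73 -36.85] tcp [515.3 132.1 280.1]
```

View pics/p3.png

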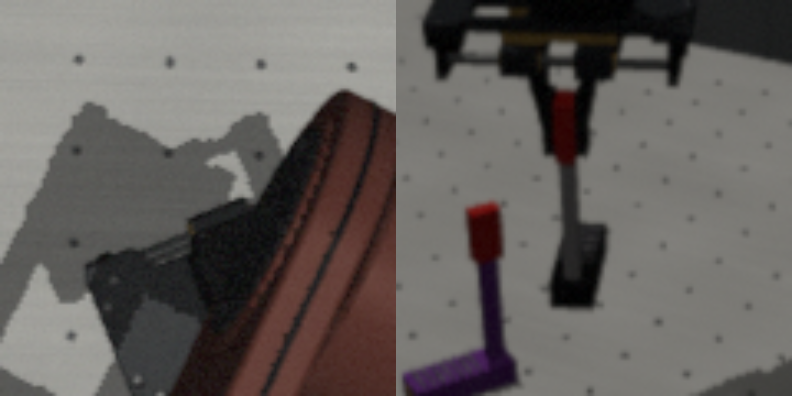

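Request:
step_arm(moves=[-0.0005,0.0104,0.0008,0.106,-1.524,-1.325,0.005,-0.0016,0.0313,0.0023,0.318,-4.573,-3.976,0.005,-0.0026,0.0522,0.0038,0.53,-7.621,-6.627,0.005,-0.0037,0.0731,0.0053,0.743,-10.67,-9.278,0.005,-0.0048,0.0939,0.0068,0.955,-13.719,-11.928,0.005,-0.0058,0.1148,0.0083,1.167,-16.767,-14.579,0.005,-0.0069,0.1357,0.0098,1.379,-19.816,-17.23,0.005,-0.0074,0.1461,0.0106,1.485,-21.34,-18.555,0.005])

```text
clock: 4.4
tcp_pos: [527.3, -13.6, 305.2]
orientation: [-0.112, 0.722, -0.667, 0.145]
wrist_force: [-0.1, 0.1, -2.4]
grip_width: 15.6
```

Request:
step_arm(moves=[-0.0005,0.0104,0.0008,0.106,-1.524,-1.325,0.005,-0.0016,0.0313,0.0023,0.318,-4.573,-3.976,0.005,-0.0026,0.0522,0.0038,0.53,-7.621,-6.627,0.005,-0.0037,0.0731,0.0053,0.743,-10.67,-9.278,0.005,-0.0048,0.0939,0.0068,0.955,-13.719,-11.928,0.005,-0.0058,0.1148,0.0083,1.167,-16.767,-14.579,0.005,-0.0069,0.1357,0.0098,1.379,-19.816,-17.23,0.005,-0.0074,0.1461,0.0106,1.485,-21.34,-18.555,0.005])

```text
clock: 5.07
tcp_pos: [520.0, 131.8, 315.4]
orientation: [0.216, -0.566, 0.743, -0.285]
wrist_force: [-0.3, 0.1, -2.8]
grip_width: 15.7
```

```bash
python3 - <<'E'
s=open('plan.py').read()
i=s.index("xs=np.arange"); open('clr.py','w').write(s[:i])
E
python3 - <<'E'
from wp import *
from station import manip
s=manip.observe(); print(s["tcp_pos"],s["grip_width"],s["wrist_force"],s["torque"],s["qpos"])
print((Ro.from_quat(np.roll(s["orientation"],-1)).as_matrix()).round(3))
p,D=tcp(81,0,185,42); print("cmd",p,"tool x,z",-D.as_matrix()[:,1].round(3),-D.as_matrix()[:,2].round(3))
for c,(y,x) in(("top",(150,110)),("scene",(60,240))):
    im=manip.get_image(c)["image"]; off=(x,y); a=cv2.resize(im[y:y+200,x:x+200],None,fx=3,fy=3)
    for b in DB:
        o,D=dump_world(81,0,185,42); draw(a,c,o+D.apply(b),off,3,(0,255,0))
    cv2.imwrite(f"pics/p4{c}.png",a)
E
```

```text
[520.02130287 131.7698083  315.37785029] 15.743198567506129 [-0.29879425  0.11139098 -2.8402284 ] [ 0.31949063  0.81707588 -0.04727187] [ 0.33453036 -0.46038469  2.15508721 -0.51504775  0.88092547  2.39150638]
[[-0.267 -0.718  0.643]
 [-0.964  0.198 -0.179]
 [ 0.001 -0.667 -0.745]]
cmd [521.96684712 130.20985878 319.074136  ] tool x,z [-0.267 -0.964 -0.   ] [ 0.645 -0.178 -0.743]
```

View pics/p4scene.png

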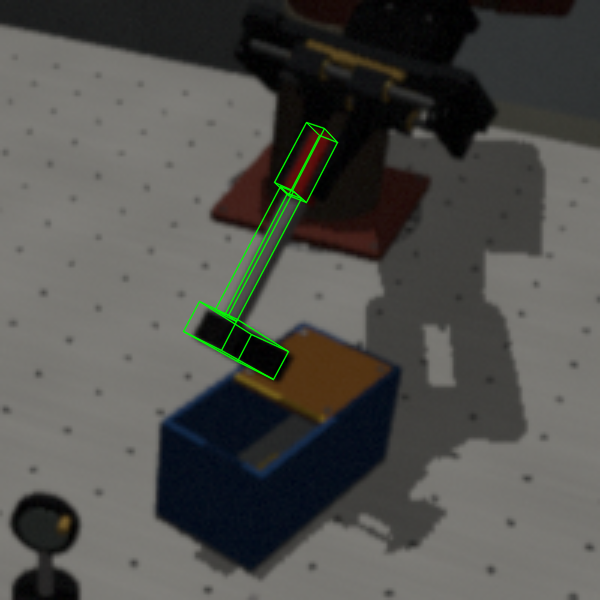

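View pics/p4top.png

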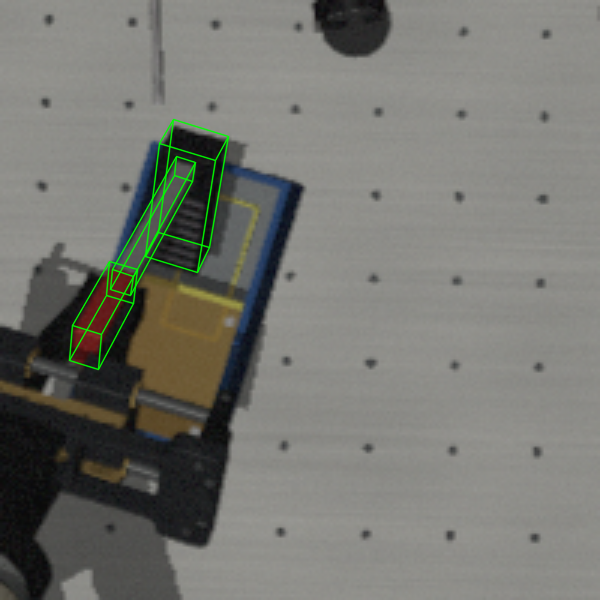

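```bash
cat > kin.py <<'E'
import numpy as np
from scipy.optimize import least_squares
from scipy.spatial.transform import Rotation as Ro
from wp import tcp
from wr import wrist,tool
Q=[[-1.34211,.22123,1.52764,0,1.39469,-.12609],[-.42946,.05224,1.66839,0,1.42218,.72903],[-.43368,.03010,1.61444,0,1.49197,.72824],[.33453,-.46038,2.15509,-.51505,.88093,2.39151]]
P=np.array([[217,-585.5,235.9],[537,-160.5,260],[537.3,-162.2,299.5],[520,131.8,315.4]])
def fk(q,p):
    d1,off,L2,L3,Tt=p
    A=Ro.from_euler('z',q[0]); W=np.array([L2*np.sin(q[1])+L3*np.sin(q[1]+q[2]),off,d1+L2*np.cos(q[1])+L3*np.cos(q[1]+q[2])])
    tz=(Ro.from_euler('YZ',[q[1]+q[2],q[3]])*Ro.from_euler('Y',q[4])).apply([0,0,1])
    return A.apply(W+Tt*tz)
r=least_squares(lambda p:np.concatenate([(fk(q,p)-x) for q,x in zip(Q,P)])/2,[180,79,420,400,250],x_scale=100)
p=r.x
if __name__=="__main__":
    print(p.round(1),(r.fun*2).round(1))
    q=np.array(Q[3])
    lo=np.array([-2.98,-.91,.09,-1.24,.2,-2.68]);hi=np.array([2.98,2.08,2.57,4.39,2.65,2.68])
    import clr
    for w in [(81,0,150,44),(78,0,116,44),(70,0,103,44),(60,0,92,44),(51,0,82,44),(45,0,74,44),(38,0,66,40),(33,0,58,34),(30,0,50,27),(27,0,42,20),(22,0,34,14),(20,0,25,7),(20,0,17,0),(20,0,6,0)]:
        pt,D=tcp(*w); xt=-D.as_matrix()[:,1]; zt=-D.as_matrix()[:,2]
        def f(q):
            RR=Ro.from_euler('ZYZ',[q[0],q[1]+q[2],q[3]])*Ro.from_euler('YZ',[q[4],q[5]+np.pi])
            m=RR.as_matrix(); return np.concatenate([(fk(q,p)-pt)/100,m[:,0]-xt,m[:,2]-zt])
        s=least_squares(f,q); q=s.x; c=clr.clear(w[0],w[2],w[3])
        print(w,q.round(2),"margin",np.minimum(q-lo,hi-q).min().round(2),"res",abs(s.fun).max().round(4),"clr",np.round(c,1))
E
python3 kin.py | grep -v pick | grep -v house
```

```text
offset about z [-3.02123476e-04  2.61845880e-03 -1.79999949e+02]
[260.9  78.1 405.8 540.8 325.7] [-0.2 -1.3 -0.6  0.6  0.2 -0.3 -2.5  0.6  1.4  0.4  0.8 -0.4]
(81, 0, 150, 44) [ 0.35 -0.47  2.24 -0.6   0.8   2.49] margin 0.19 res 0.0 clr [ 32.3 110.3]
(78, 0, 116, 44) [ 0.35 -0.45  2.29 -0.64  0.74  2.55] margin 0.13 res 0.0 clr [14.7 76.3]
(70, 0, 103, 44) [ 0.37 -0.45  2.32 -0.67  0.73  2.59] margin 0.09 res 0.0 clr [14.5 63.3]
(60, 0, 92, 44) [ 0.38 -0.46  2.35 -0.69  0.73  2.62] margin 0.06 res 0.0 clr [15.  52.3]
(51, 0, 82, 44) [ 0.4  -0.47  2.37 -0.71  0.73  2.66] margin 0.02 res 0.0 clr [14.  42.3]
(45, 0, 74, 44) [ 0.41 -0.48  2.39 -0.72  0.72  2.68] margin -0.0 res 0.0 clr [14.5 34.3]
(38, 0, 66, 40) [ 0.38 -0.45  2.35 -0.61  0.75  2.56] margin 0.12 res 0.0 clr [18.7 28.9]
(33, 0, 58, 34) [ 0.32 -0.39  2.27 -0.45  0.8   2.4 ] margin 0.28 res 0.0 clr [20.5 25. ]
(30, 0, 50, 27) [ 0.25 -0.3   2.17 -0.3   0.88  2.23] margin 0.4 res 0.0 clr [20.4 22.3]
(27, 0, 42, 20) [ 0.19 -0.19  2.06 -0.19  0.96  2.11] margin 0.51 res 0.0 clr [21.  19.9]
(22, 0, 34, 14) [ 0.15 -0.1   1.98 -0.11  1.05  2.04] margin 0.59 res 0.0 clr [22.5 16.9]
(20, 0, 25, 7) [ 0.11  0.02  1.86 -0.05  1.14  1.96] margin 0.71 res 0.0 clr [25.4 13.9]
(20, 0, 17, 0) [0.07 0.15 1.74 0.   1.25 1.91] margin 0.77 res 0.0 clr [25. 12.]
(20, 0, 6, 0) [ 0.07  0.16  1.75 -0.    1.23  1.91] margin 0.77 res 0.0 clr [25.  1.]
```

```bash
cat > run2.py <<'E'
import re
s=open('kin.py').read()
s=s.replace("[(81,0,150,44),(78,0,116,44),(70,0,103,44),(60,0,92,44),(51,0,82,44),(45,0,74,44),(38,0,66,40),(33,0,58,34),(30,0,50,27),(27,0,42,20),(22,0,34,14),(20,0,25,7),(20,0,17,0),(20,0,6,0)]","W")
s="W=[(81,0,150,41,5),(78,0,116,41,6),(70,0,103,41,6),(60,0,92,41,6),(51,0,82,41,6),(45,0,74,41,6),(38,0,66,38,6),(34,0,58,33,5),(31,0,50,27,3),(27,0,42,20,0),(22,0,34,14,0),(20,0,25,7,0),(20,0,17,0,0),(20,0,6,0,0)]\n"+s
s+="""
    from wp import rows
    prev=(81,0,185,42,0)
    for w in W:
        rows(tcp(*prev),[w]); prev=w
"""
exec(s)
E
python3 run2.py | grep -v pick | grep -v house
```

```text
offset about z [-3.02123476e-04  2.61845880e-03 -1.79999949e+02]
[260.9  78.1 405.8 540.8 325.7] [-0.2 -1.3 -0.6  0.6  0.2 -0.3 -2.5  0.6  1.4  0.4  0.8 -0.4]
(81, 0, 150, 41, 5) [ 0.26 -0.49  2.22 -0.41  0.78  2.21] margin 0.35 res 0.0 clr [ 33.1 112.2]
(78, 0, 116, 41, 6) [ 0.25 -0.48  2.28 -0.41  0.71  2.21] margin 0.29 res 0.0 clr [13.9 78.2]
(70, 0, 103, 41, 6) [ 0.26 -0.49  2.31 -0.43  0.7   2.24] margin 0.26 res 0.0 clr [12.1 65.2]
(60, 0, 92, 41, 6) [ 0.27 -0.51  2.34 -0.45  0.69  2.27] margin 0.23 res 0.0 clr [13.2 54.2]
(51, 0, 82, 41, 6) [ 0.29 -0.52  2.37 -0.47  0.68  2.3 ] margin 0.2 res 0.0 clr [11.5 44.2]
(45, 0, 74, 41, 6) [ 0.3  -0.53  2.39 -0.49  0.68  2.33] margin 0.18 res 0.0 clr [12.4 36.2]
(38, 0, 66, 38, 6) [ 0.28 -0.49  2.36 -0.42  0.71  2.26] margin 0.21 res 0.0 clr [17.6 30.2]
(34, 0, 58, 33, 5) [ 0.26 -0.42  2.28 -0.34  0.77  2.19] margin 0.29 res 0.0 clr [19.1 25.8]
(31, 0, 50, 27, 3) [ 0.23 -0.31  2.18 -0.26  0.86  2.14] margin 0.39 res 0.0 clr [19.4 22.3]
(27, 0, 42, 20, 0) [ 0.19 -0.19  2.06 -0.19  0.96  2.11] margin 0.51 res 0.0 clr [21.  19.9]
(22, 0,
[... 829 characters left out ...]
 132.  209.3]
(38, 0, 66, 38, 6) [ 0.0003  0.0007 -0.0045] [0.49 2.96 0.  ] tcp [488.3 132.7 204.8]
(34, 0, 58, 33, 5) [ 0.0085 -0.0001 -0.0031] [ 0.87  4.92 -1.  ] tcp [496.8 132.6 201.7]
(31, 0, 50, 27, 3) [ 0.0124 -0.0008 -0.0035] [ 1.19  5.88 -2.  ] tcp [509.2 131.8 198.2]
(27, 0, 42, 20, 0) [ 0.0142 -0.002  -0.0048] [ 1.69  6.79 -3.  ] tcp [523.4 129.8 193.4]
(22, 0, 34, 14, 0) [ 0.0105 -0.0029 -0.0071] [1.6  5.78 0.  ] tcp [533.9 126.9 186.3]
(20, 0, 25, 7, 0) [ 0.016  -0.0044 -0.01  ] [ 1.87  6.75 -0.  ] tcp [549.9 122.5 176.3]
(20, 0, 17, 0, 0) [ 0.0176 -0.0049 -0.0113] [1.87 6.75 0.  ] tcp [567.5 117.6 165. ]
(20, 0, 6, 0, 0) [ 0.     0.    -0.011] [0. 0. 0.] tcp [567.5 117.6 154. ]
```

Request:
step_arm(moves=[0.0002,-0.0016,-0.005,0.05,0.24,1.25,0.005,0.0004,-0.0033,-0.013,0.11,0.48,2.5,0.005,0.0007,-0.005,-0.023,0.17,0.73,3.75,0.005,0.0009,-0.0066,-0.0338,0.22,0.97,5,0.005,-0.0001,-0.0067,-0.045,0.22,0.97,5.4,0.005,-0.0012,-0.0069,-0.057,0.21,0.97,5.7,0.005,-0.0022,-0.007,-0.0678,0.21,0.97,6,0.005,-0.0022,-0.007,-0.0678,0.21,0.97,6,0.005])

```text
clock: 5.83
tcp_pos: [517.7, 122.0, 246.5]
orientation: [0.223, -0.606, 0.716, -0.266]
wrist_force: [-0.8, 0.2, -3.0]
grip_width: 15.8
```

```bash
cat > look.py <<'E'
import sys
from wp import *
from station import manip
w=eval(sys.argv[1]); n=sys.argv[2]
s=manip.observe(); print(s["tcp_pos"].round(1),s["grip_width"],s["wrist_force"].round(1),s["qpos"].round(2))
m=Ro.from_quat(np.roll(s["orientation"],-1)).as_matrix()
p,D=tcp(*w); print("cmd",p.round(1),"tool x,z cmd",-D.as_matrix()[:,1].round(3),-D.as_matrix()[:,2].round(3),"meas",m[:,0].round(3),m[:,2].round(3))
L=[]
for c,(y,x) in(("scene",(90,275)),("top",(180,115))):
    im=manip.get_image(c)["image"]; a=cv2.resize(im[y:y+150,x:x+115],None,fx=3.4,fy=3.4)
    off=(x-(1 if c=="scene" else 0),y); a0=a.copy()
    for b in DB:
        o,D=dump_world(*w); draw(a,c,o+D.apply(b),off,3.4,(0,255,0))
    L+=[a]
cv2.imwrite(f"pics/{n}.png",np.hstack(L))
E
python3 look.py "(78,0,116,41,6)" p5
```

```text
[517.7 122.  246.5] 15.762118899075483 [-0.8  0.2 -3. ] [ 0.25 -0.46  2.28 -0.42  0.7   2.22]
cmd [519.8 123.2 251.3] tool x,z cmd [-0.164 -0.986 -0.   ] [ 0.647 -0.108 -0.755] meas [-0.166 -0.986  0.003] [ 0.642 -0.11  -0.759]
```

View pics/p5.png

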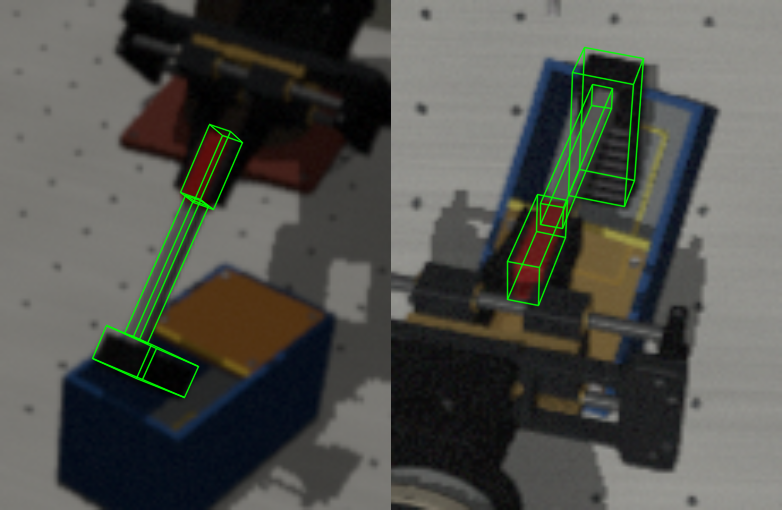

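Request:
step_arm(moves=[-0.0039,0.001,-0.0035,0,0,0,0.005,-0.0077,0.0021,-0.01,0,0,0,0.005,-0.0125,0.0034,-0.0155,0,0,0,0.005,-0.0173,0.0048,-0.021,0,0,0,0.005,-0.0217,0.006,-0.026,0,0,0,0.005,-0.026,0.0072,-0.031,0,0,0,0.005,-0.0318,0.0088,-0.039,0,0,0,0.005,-0.0318,0.0088,-0.039,0,0,0,0.005])

```text
clock: 6.6
tcp_pos: [486.0, 132.0, 209.7]
orientation: [0.225, -0.606, 0.715, -0.266]
wrist_force: [-0.3, -0.9, -3.2]
grip_width: 15.8
```

```bash
python3 look.py "(45,0,74,41,6)" p6
```

```text
[486.  132.  209.7] 15.805268576182314 [-0.3 -0.9 -3.2] [ 0.3  -0.49  2.37 -0.5   0.67  2.34]
cmd [488.  132.  209.3] tool x,z cmd [-0.164 -0.986 -0.   ] [ 0.647 -0.108 -0.755] meas [-0.164 -0.986  0.001] [ 0.645 -0.108 -0.757]
```

View pics/p6.png

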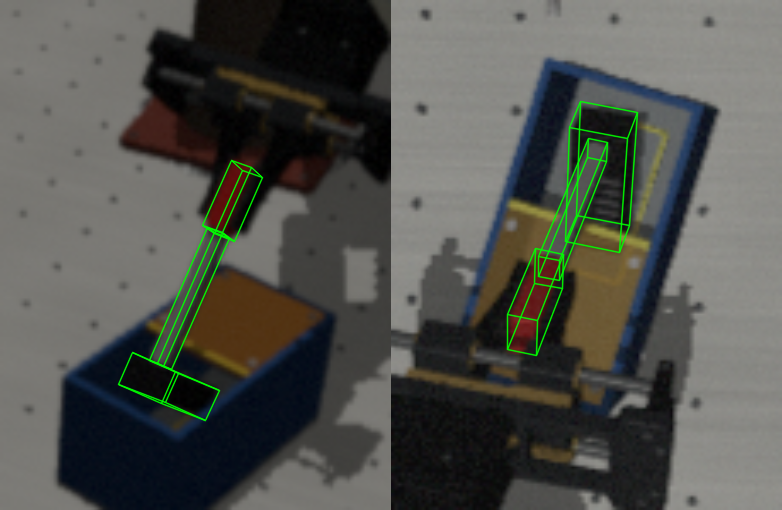

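Run:
```python
from wp import *
W=[(41,0,70,39.5,6),(38,0,66,38,6),(36,0,62,35.5,5.5),(34,0,58,33,5),(32.5,0,54,30,4),(31,0,50,27,3),(29,0,46,23.5,1.5),(27,0,42,20,0)]
rows(tcp(45,0,74,41,6),W)
print()
rows(tcp(27,0,42,20,0),[(24.5,0,38,17,0),(22,0,34,14,0),(21,0,29.5,10.5,0),(20,0,25,7,0),(20,0,21,3.5,0),(20,0,17,0,0)])
```

```text
(41, 0, 70, 39.5, 6) [-0.0003  0.0005 -0.0022] [ 0.25  1.48 -0.  ] tcp [487.6 132.5 207.1]
(38, 0, 66, 38, 6) [ 0.0003  0.0007 -0.0045] [0.49 2.96 0.  ] tcp [488.3 132.7 204.8]
(36, 0, 62, 35.5, 5.5) [ 0.0045  0.0007 -0.0059] [ 0.93  5.42 -0.5 ] tcp [492.5 132.7 203.4]
(34, 0, 58, 33, 5) [ 0.0088  0.0006 -0.0076] [ 1.38  7.88 -1.  ] tcp [496.8 132.6 201.7]
(32.5, 0, 54, 30, 4) [ 0.015   0.0003 -0.0091] [ 2.   10.82 -1.99] tcp [502.9 132.4 200.2]
(31, 0, 50, 27, 3) [ 0.0212 -0.0002 -0.0111] [ 2.66 13.75 -2.99] tcp [509.2 131.8 198.2]
(29, 0, 46, 23.5, 1.5) [ 0.0283 -0.001  -0.0132] [ 3.55 17.14 -4.46] tcp [516.3 131.1 196.1]
(27, 0, 42, 20, 0) [ 0.0354 -0.0022 -0.0159] [ 4.54 20.51 -5.93] tcp [523.4 129.8 193.4]

(24.5, 0, 38, 17, 0) [ 0.0052 -0.0015 -0.0033] [0.8  2.89 0.  ] tcp [528.6 128.4 190.1]
(22, 0, 34, 14, 0) [ 0.0105 -0.0029 -0.0071] [1.6  5.78 0.  ] tcp [533.9 126.9 186.3]
(21, 0, 29.5, 10.5, 0) [ 0.0185 -0.0051 -0.0118] [2.53 9.16 0.  ] tcp [541.9 124.7 181.6]
(20, 0, 25, 7, 0) [ 0.0265 -0.0073 -0.0171] [ 3.47 12.53 -0.  ] tcp [549.9 122.5 176.3]
(20, 0, 21, 3.5, 0) [ 0.0354 -0.0098 -0.0225] [ 4.4 15.9  0. ] tcp [558.8 120.  170.9]
(20, 0, 17, 0, 0) [ 0.0441 -0.0122 -0.0284] [ 5.33 19.28  0.  ] tcp [567.5 117.6 165. ]
```

Request:
step_arm(moves=[-0.0003,0.0005,-0.0022,0.25,1.48,0,0.005,0.0003,0.0007,-0.0045,0.49,2.96,0,0.005,0.0045,0.0007,-0.0059,0.93,5.42,-0.5,0.005,0.0088,0.0006,-0.0076,1.38,7.88,-1,0.005,0.015,0.0003,-0.0091,2.0,10.82,-1.99,0.005,0.0212,-0.0002,-0.0111,2.66,13.75,-2.99,0.005,0.0283,-0.001,-0.0132,3.55,17.14,-4.46,0.005,0.0354,-0.0022,-0.0159,4.54,20.51,-5.93,0.005])

```text
clock: 7.37
tcp_pos: [524.7, 130.0, 197.6]
orientation: [0.105, -0.596, 0.784, -0.138]
wrist_force: [0.9, 0.2, -2.5]
grip_width: 15.4
```

```bash
python3 look.py "(27,0,42,20,0)" p7
```

```text
[524.7 130.  197.6] 15.439364641722593 [ 0.9  0.2 -2.5] [ 0.19 -0.17  2.04 -0.18  0.97  2.11]
cmd [523.4 129.8 193.4] tool x,z cmd [-0.267 -0.964 -0.   ] [ 0.33  -0.091 -0.94 ] meas [-0.267 -0.964 -0.001] [ 0.329 -0.09  -0.94 ]
```

View pics/p7.png

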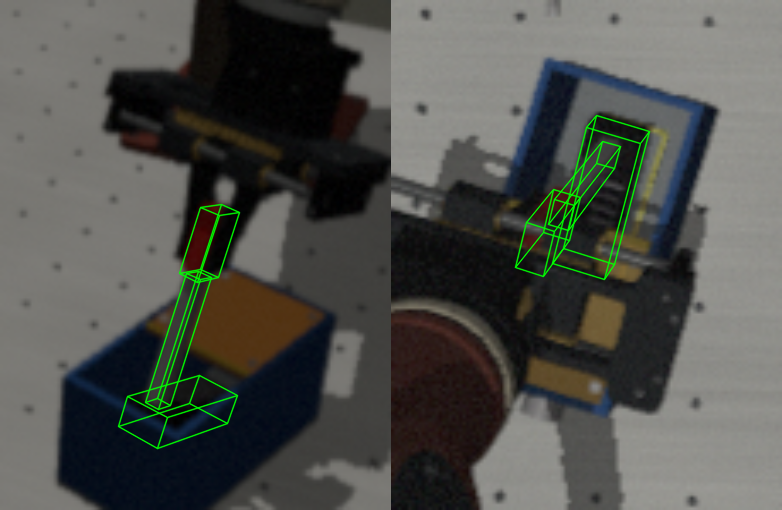

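Request:
step_arm(moves=[0.0052,-0.0015,-0.0033,0.8,2.89,0,0.005,0.0105,-0.0029,-0.0071,1.6,5.78,0,0.005,0.0185,-0.0051,-0.0118,2.53,9.16,0,0.005,0.0265,-0.0073,-0.0171,3.47,12.53,0,0.005,0.0354,-0.0098,-0.0225,4.4,15.9,0,0.005,0.0441,-0.0122,-0.0284,5.33,19.28,0,0.005,0.0441,-0.0122,-0.0284,5.33,19.28,0,0.005,0.0441,-0.0122,-0.0284,5.33,19.28,0,0.005])

```text
clock: 8.13
tcp_pos: [567.7, 117.1, 167.3]
orientation: [-0.0, -0.605, 0.796, -0.001]
wrist_force: [0.4, 0.3, -2.8]
grip_width: 15.4
```

```bash
python3 look.py "(20,0,20,0,0)" p8
```

```text
[567.7 117.1 167.3] 15.436910950219671 [ 0.4  0.3 -2.8] [ 0.07  0.17  1.72 -0.    1.25  1.91]
cmd [567.5 117.6 168. ] tool x,z cmd [-0.267 -0.964 -0.   ] [-0.  0. -1.] meas [-0.267 -0.964  0.001] [ 0.001 -0.001 -1.   ]
```

View pics/p8.png

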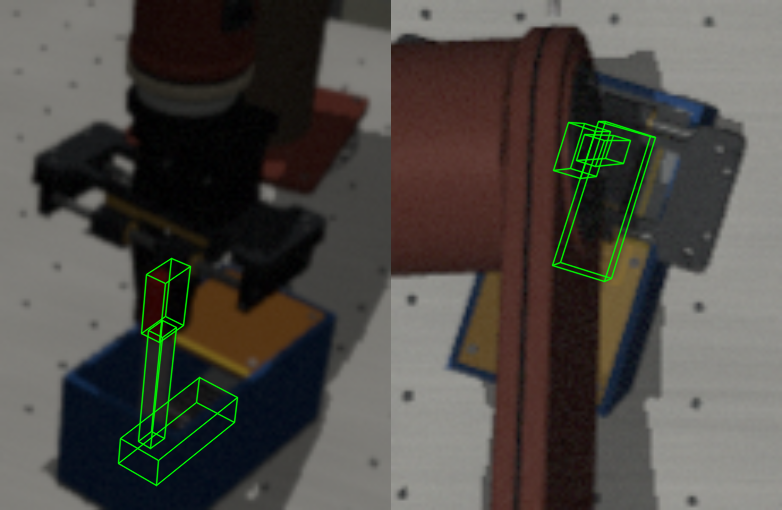

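Request:
step_arm(moves=[0,0,-0.003,0,0,0,0.005,0,0,-0.006,0,0,0,0.005,0,0,-0.008,0,0,0,0.005,0,0,-0.01,0,0,0,0.005,0,0,-0.011,0,0,0,0.005,0,0,-0.012,0,0,0,0.005,0,0,-0.013,0,0,0,0.005,0,0,-0.013,0,0,0,0.005])

```text
clock: 8.9
tcp_pos: [567.4, 117.6, 154.9]
orientation: [-0.0, -0.606, 0.796, 0.0]
wrist_force: [-0.1, -0.1, -2.0]
grip_width: 15.5
```

Request:
step_arm(moves=[0,0,-0.0005,0,0,0,0.005,0,0,-0.001,0,0,0,0.005,0,0,-0.001,0,0,0,0.005])

```text
clock: 9.15
tcp_pos: [567.5, 117.6, 154.1]
orientation: [-0.0, -0.606, 0.796, -0.0]
wrist_force: [-0.1, 0.3, -2.1]
grip_width: 15.9
```

Request:
step_arm(moves=[0,0,-0.0005,0,0,0,0.005,0,0,-0.001,0,0,0,0.005,0,0,-0.001,0,0,0,0.005])

```text
clock: 9.4
tcp_pos: [567.6, 117.6, 153.2]
orientation: [0.0, -0.606, 0.796, -0.0]
wrist_force: [-0.5, -0.2, -2.1]
grip_width: 16.0
```

Request:
step_arm(moves=[0,0,-0.0005,0,0,0,0.005,0,0,-0.001,0,0,0,0.005,0,0,-0.001,0,0,0,0.005])

```text
clock: 9.65
tcp_pos: [567.8, 117.7, 153.1]
orientation: [0.0, -0.606, 0.796, -0.0]
wrist_force: [-2.7, -0.3, 4.6]
grip_width: 15.9
```

Request:
step_arm(moves=[0,0,0.0003,0,0,0,0.01,0,0,0.0003,0,0,0,0.018,0,0,0.0003,0,0,0,0.025,0,0,0.0003,0,0,0,0.035,0,0,0.0003,0,0,0,0.045,0,0,0.0003,0,0,0,0.05,0,0,0.0003,0,0,0,0.05,0,0,0.0003,0,0,0,0.05], grip_force=10)

```text
clock: 10.32
tcp_pos: [567.5, 117.6, 152.4]
orientation: [-0.0, -0.606, 0.796, -0.0]
wrist_force: [0.1, -0.1, -0.2]
grip_width: 47.2
```

```bash
python3 look.py "(20,0,5,0,0)" p9
```

```text
[567.5 117.6 152.4] 47.233980567485645 [ 0.1 -0.1 -0.2] [ 0.07  0.19  1.73 -0.    1.23  1.91]
cmd [567.5 117.6 153. ] tool x,z cmd [-0.267 -0.964 -0.   ] [-0.  0. -1.] meas [-0.267 -0.964  0.   ] [-0. -0. -1.]
```

View pics/p9.png

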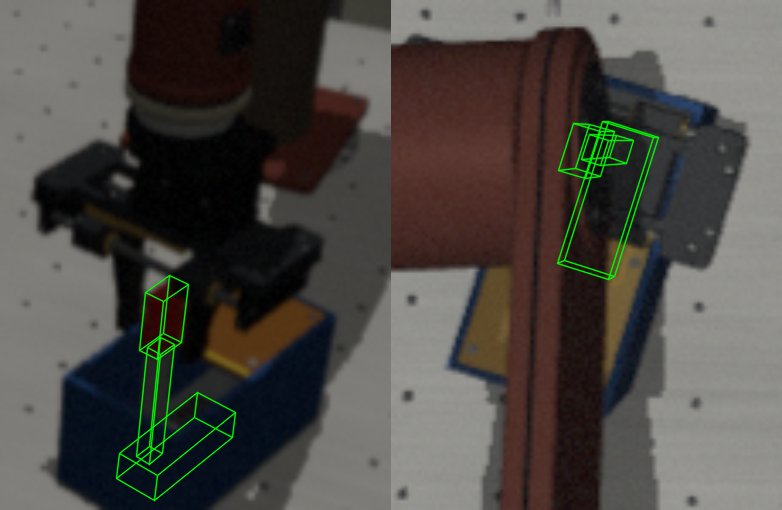

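Released, upright on the floor. Raise and back off toward the robot's right (−y), away from the bystanders.

Request:
step_arm(moves=[0,0,0.005,0,0,0,0.06,0,0,0.02,0,0,0,0.06,0,0,0.045,0,0,0,0.06,0,0,0.075,0,0,0,0.06,0,0,0.105,0,0,0,0.06,0,0,0.135,0,0,0,0.06,0,-0.02,0.15,0,0,0,0.06,0,-0.05,0.15,0,0,0,0.06])

```text
clock: 11.08
tcp_pos: [569.6, 69.2, 308.6]
orientation: [0.004, -0.607, 0.795, -0.003]
wrist_force: [0.8, 0.1, -0.8]
grip_width: 60.1
```

Request:
step_arm(moves=[0,-0.035,0,0,0,0,0.06,0,-0.07,0,0,0,0,0.06,0,-0.105,0,0,0,0,0.06,0,-0.14,0,0,0,0,0.06,0,-0.175,0,0,0,0,0.06,0,-0.2,0,0,0,0,0.06,0,-0.22,0,0,0,0,0.06,0,-0.22,0,0,0,0,0.06])

```text
clock: 11.75
tcp_pos: [567.1, -156.3, 302.7]
orientation: [-0.0, -0.604, 0.797, -0.001]
wrist_force: [0.2, -0.0, -0.1]
grip_width: 60.1
```

```bash
python3 look.py "(20,0,5,0,0)" p10
python3 - <<'E'
from station import manip
import cv2
cv2.imwrite("pics/top_end.png",manip.get_image("top")["image"])
E
```

```text
[ 567.1 -156.3  302.7] 60.071342122088964 [ 0.2 -0.  -0.1] [-0.4   0.1   1.54 -0.    1.5   1.44]
cmd [567.5 117.6 153. ] tool x,z cmd [-0.267 -0.964 -0.   ] [-0.  0. -1.] meas [-0.27  -0.963  0.002] [ 0.    -0.002 -1.   ]
```

View pics/p10.png

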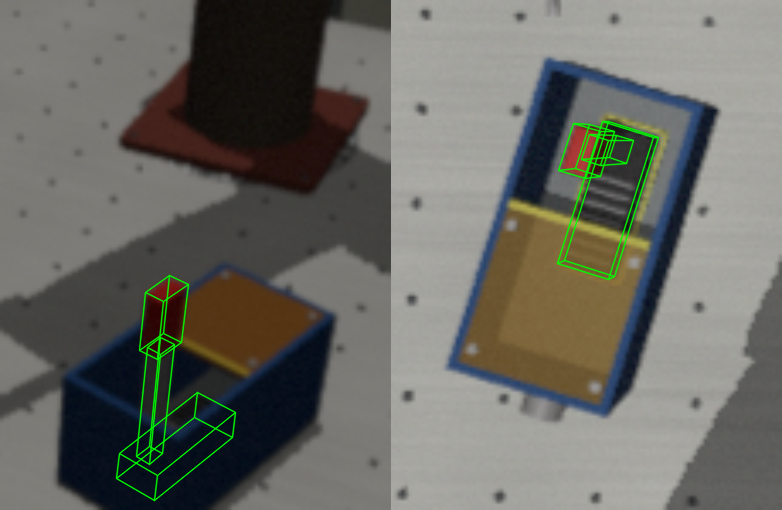

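View pics/top_end.png

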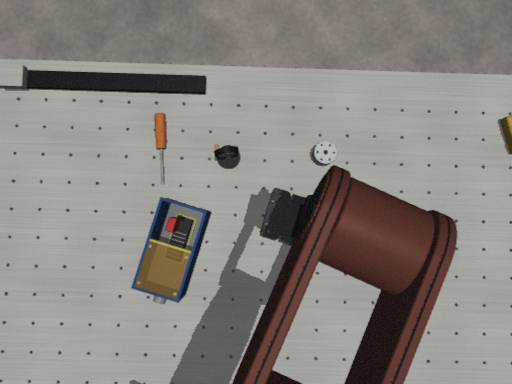

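Run:
```python
from station import manip
print(manip.finish_job())
```

```text
the job is handed in; nothing more can be done
None
```

The dump is standing upright on the yellow outline in the housing, released, with its nose under the amber roof. I handed the job in at about 12 s on the robot's clock, with no verdict reported.

**What I did:**
- I gripped the red tab across its 16 mm width.
- I lowered the dump nose-down through the hatch, starting at 42 degrees and easing to 41. Inside I turned it upright, set it down until the wrist force rose by about 7 N, then opened the fingers and backed off.
- On the way in I also yawed the dump by up to 6 degrees, to keep the last joint clear of its limit.

**Last checks:**
- **Position:** the dump's drawn outline at the target pose matches both final pictures to within about 1–2 mm, judged by eye. The block lies inside the yellow outline and the tab is upright. I could not measure the dump's final pose directly.
- **Bystanders:** the mirror, cell and driver show at the same pixels in the top picture as at the start.
- **Robot:** the wrist force is about 0 and the gripper is well clear of the housing.

**Disagreements:**
- The scene camera was about 1 px off throughout, which is within its stated calibration.
- The measured tool height differed from the commanded height by up to about 5 mm, mostly while the arm was moving or tilted. I corrected part of this and used the force reading for the final touchdown.

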